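Roll the pipe offcut onto the layout line

TASK

Two pipe offcuts lie on the steel layout plate, one on each side of the white soapstone line: with the fingertips on the top of the longer one, push it sideways, in several strokes if need be, so that it rolls (not skids) over the plate onto the line, never gripping or lifting it nor pushing low on its flank. Leave it lying still, centred over the line and parallel to it, with line showing past both of its ends, and leave everything else where it is.

Things in the scene. Friction and masses are not known exactly. Their poses are not given: they have to be found in the camera images.
- plate: Fixed flat steel layout plate, 360 mm (its x) by 420 mm (its y) by 10 mm thick, lying on the table. Origin: centre of its underside, on the table; z up. Its place and yaw vary.
- line_mid (a point): Middle of the white soapstone line, on the plate's top face (10 mm above the table) at the plate's centre. The line is 220 mm long and 4 mm wide, flat, and runs along this frame's x axis; y is across it, z up.
- long_pipe_center (a point): Centre of the longer pipe offcut: bare steel, 48 mm outside diameter, 120 mm long, lying on the plate on either side of the line, 75 to 115 mm from it, within 2 degrees of parallel. Frame x is the pipe's axis; its y and z turn with the pipe as it rolls; z points up at the start. The centre is 24 mm above the plate, 34 mm above the table.
- long_pipe: The longer offcut itself, 0.28 to 0.56 kg, free to roll; stops by itself within a few mm. Fingertips pressed lightly on its crest (58 mm above the table) and moved sideways carry it along, the pipe going half as far as they do; an edge pushed hard against its upper flank can bind. This origin lies on its skin and turns with it: use long_pipe_center for its place.
- short_pipe_center (a point): Centre of the short pipe offcut, same 48 mm diameter but only 50 mm long, lying on the plate on the other side of the line, 75 to 115 mm from it. Loose; to be left alone.
- coupling: Plain brass ring standing on the plate beyond the line's end at the plate's -x side: 42 mm diameter, 35 mm tall, origin at the centre of its underside. Loose; leave alone.
- hex_nut: Large hexagon nut lying on the plate beyond the line's end at the plate's +x side: 38 mm across flats, 20 mm tall, origin at the centre of its underside. Loose; leave alone.
- spray_can: Spray can standing on the table off the plate, 60 mm diameter, 180 mm tall, origin at the centre of its underside. Leave alone.
- chip_hammer: Hammer lying on the table to the robot's right of the plate. Leave alone.
- wrench: Wrench lying on the table to the robot's left of the plate. Leave alone.
- tape_measure: Tape measure standing on the table, 65 by 40 by 65 mm, origin at the centre of its underside. Leave alone.

How it is judged:
By the outcome, as a careful person would: the job done as asked, in the order asked, and still so for the second after the job is handed in, with the robot touching nothing.
It also fails if it takes over 58 s, if anything falls off the work surface, if the arm or the gripper's body presses on something with over 40 N, if the wrist force passes 120 N, or if a joint passes its speed limit or range.

ROBOT

A 7-joint arm with a two-finger parallel gripper is mounted at the origin on the work surface. World frame = base frame: x ahead of the robot, y to its left, z up, the work surface at z = 0. Lengths are in m, angles in rad, forces in N, time in s.
With the tool pointing down it reaches from about 0.425 to 0.975 m from the base axis. Payload 16.7 kg.
Tool frame: the origin (TCP) lies between the finger pads; the fingertips stand nose_length ahead of it and the grasp point (between the pads) lies 2 mm behind it (nose_length is the distance from the TCP to the fingertips, in m); z points along the fingers, x is the direction in which the jaws open and shut, and the axes are right-handed (so a half turn about z gives the same grasp; the last joint's range is limited). The gripper opens to 85 mm and grips with 20 to 120 N. Pads are 22 mm wide; open, the fingers measure 114 mm over their backs; the gripper's body (76 mm by 85 mm) begins 54 mm behind the grasp point. The pads swing forward as they close: fully open they stand 13 mm farther back than shut.
Start: joints at [-1.425, 0.426, 0.074, 1.606, -0.034, 1.111, -0.067], TCP at [0.196, 0.646, 0.248] pointing down, gripper open.
Joint ranges: [-2.85, 2.85], [-0.5, 2.14], [-1.23, 1.37], [0.21, 2.46], [-1.02, 4.16], [0.16, 2.05], [-2.73, 2.73]. Speed limits (rad/s): [1.89, 1.89, 2.39, 2.39, 3.01, 3.01, 3.01].

INTERFACE

Orientations are given as a rotation vector (axis times angle).
In Python, from cell import * gives the robot as it stands.
- The arm moves only by the tool move_arm, never from a script. Its argument "commands" is a list of rows, each a list of 3 entries, a list of its own where there are three numbers: the turn, a rotation vector about the tool's x, y, z in rad, then the shift along the tool's x, y, z in cm, then the finger opening in cm, from 0 to 8.54. In form: [[[rx, ry, rz], [tx, ty, tz], grip], ...]. A call has 1 to 20 rows; each row shifts and turns the pose as measured when the row begins, along the tool's axes as they then stand; what a row does not reach is not made up. A row lasts 1/8 s, in which the tool goes at most 62.5 mm and 10.7 degrees, less where a joint would pass 70% of its speed; a pose out of reach is approached as far as the arm can. A call is refused whole if a number of a shift passes 6.25 or a number of a turn 0.188, either way. A call with a gripper value outside its range is refused whole. The fingers move at their own pace and stop on an object; "force" is the grip in N (left out, the last holds). Time passes only in rows, so rows that do not move let the fingers close. It gives the time, the measured TCP pose, the force and the opening at its end, in the units of the state.
- sense(): the state, without advancing time (a new reading comes with each control period).
- get_image(name): name is "scene" or "top" or "wrist"; returns (picture, depth): 480x640x3 uint8, red, green, blue; 480x640 float32, m along the optical axis (not along the pixel's ray), 0 where there is no reading.
- camera_model(name): a dict with "fov_y" (degrees; the focal length in pixels is half the picture's height over the tangent of half this angle, whatever the lens; pixels are square), "cx", "cy" (the principal point, pixels), "extrinsics" (4x4, takes a point from camera to world coordinates). Camera axes: x right, y up, looking along -z (the intrinsics and any distortion apply to the point x, -y, -z); pixel columns grow to the right and rows downward; lengths in m; the calibration is good to about 2 mm. A picture is of the moment at which its call begins: read the wrist's pose just before it. camera_model takes no time and is no camera call; for the wrist camera it gives the pose at the moment of the call.
- job_done(): hands the job in, once; it reports no verdict.
Trained networks look in the newest picture that a camera, given by its name, has taken for a name from the list of things; names that differ only in an ending like _2 or _b are one class to them, and where a whole thing is asked for, a point or a joint stands for the part that bears it (a point fixed in the world has none). Each returns a list of dicts, best first, with "confidence" (0 to 1); they miss things now and then, are a little off and sometimes report something else, mostly with a low value. They report only what shows in the picture. A call takes as long as a camera call.
- search_frame(camera, label): "position" ([x, y, z] in m, in world coordinates, good to about 4 mm: the middle of the surface that is visible of it).
The state is a dict: "clock": time; "joint_pos": joint angles; "dq": joint speeds; "joint_efforts": joint torques, N m; "eef_pos": TCP position; "tool_rot": TCP orientation; "ft_force": force on the tool from outside, world axes, zero at the start; "ft_torque": the same for the moment, N m; "opening": finger opening in m.
Only numpy, scipy, OpenCV 4.12 (cv2) and the standard library are available. Lean on these libraries where they do the work, as an engineer would, in place of code of your own. Each camera call takes 0.05 s, during which the arm holds its last target. There are 200 camera calls.

## Working session

There is one attempt and no reset: what is moved stays moved. The work goes in short steps, Python scripts to look and compute and a tool call to move; the robot and the scene stay as the last step left them, time stands still between calls to the robot, and variables do not carry over. Pictures are saved under pics/ and viewed, about 8 in all and at most 12, crops included, and the job is handed in when it is done.

Besides the shell and the picture viewer there is one more tool, called after "Call:" as name(argument=value, ...) on one line, values as JSON. move_arm: Moves the arm, as the interface text tells. Its arguments: {"type":"object","properties":{"commands":{"type":"array"},"force":{"type":"number"}},"required":["commands"]}

```bash
ls; mkdir -p pics; python3 - <<'E'
from cell import *
import cv2,numpy as np
s=sense();print({k:np.round(v,3) for k,v in s.items()})
for n in("top","scene"):
    p,d=get_image(n);cv2.imwrite(f"pics/{n}0.png",p[:,:,::-1]);m=camera_model(n);print(n,m)
    np.save(f"pics/{n}0d.npy",d)
    for l in("long_pipe","short_pipe_center","coupling","hex_nut","plate","spray_can","tape_measure"):
        print(l,[(np.round(r["position"],3),round(r["confidence"],2)) for r in search_frame(n,l)][:2])
try: print(nose_length)
except Exception as e: print(e)
E
```

```text
pics
{'clock': np.float64(0.0), 'joint_pos': array([-1.426,  0.427,  0.074,  1.607, -0.034,  1.111, -0.067]), 'dq': array([-0.001, -0.002,  0.002,  0.001,  0.001,  0.   , -0.001]), 'joint_efforts': array([-2.0000e-03, -9.4982e+01,  3.7600e+00, -4.6352e+01,  1.9000e-02,
        1.0000e-02,  0.0000e+00]), 'eef_pos': array([0.196, 0.645, 0.248]), 'tool_rot': array([ 2.523e+00,  1.871e+00, -2.000e-03]), 'ft_force': array([-0.749,  0.025,  0.421]), 'ft_torque': array([-0.001,  0.001,  0.008]), 'opening': np.float64(0.085)}
top {'fov_y': 56.423268919311596, 'cx': 318.4364145880592, 'cy': 246.34498082691178, 'extrinsics': array([[ 0.02347087,  0.99129756, -0.12953097,  0.44397942],
       [-0.99960929,  0.02130315, -0.01809559,  0.01091235],
       [-0.01517869,  0.12990508,  0.99141025,  1.19018721],
       [ 0.        ,  0.        ,  0.        ,  1.        ]])}
long_pipe [(array([0.548, 0.134, 0.061]), 0.58)]
short_pipe_center [(array([ 0.587, -0.065,  0.053]), 0.75)]
coupling [(array([ 0.43 , -0.044,  0.042]), 0.44)]
hex_nut [(array([0.7  , 0.133, 0.036]), 0.53)]
plate [(array([0.564, 0.
[... 380 characters left out ...]
0417e-01,  5.66644742e-01,
         5.84456508e-01],
       [ 1.02674073e-03,  7.15427247e-01,  6.98686482e-01,
         7.63034178e-01],
       [ 0.00000000e+00,  0.00000000e+00,  0.00000000e+00,
         1.00000000e+00]])}
long_pipe [(array([0.564, 0.14 , 0.057]), 0.88), (array([0.705, 0.135, 0.029]), 0.58)]
short_pipe_center [(array([ 0.61 , -0.056,  0.046]), 0.95), (array([0.688, 0.438, 0.14 ]), 0.32)]
coupling [(array([ 0.439, -0.037,  0.034]), 0.84), (array([0.557, 0.143, 0.05 ]), 0.71)]
hex_nut [(array([0.703, 0.138, 0.031]), 0.86)]
plate [(array([0.603, 0.067, 0.015]), 0.95)]
spray_can [(array([0.69 , 0.437, 0.14 ]), 0.96)]
tape_measure [(array([ 0.695, -0.416,  0.049]), 0.89)]
0.017
```

View pics/top0.png

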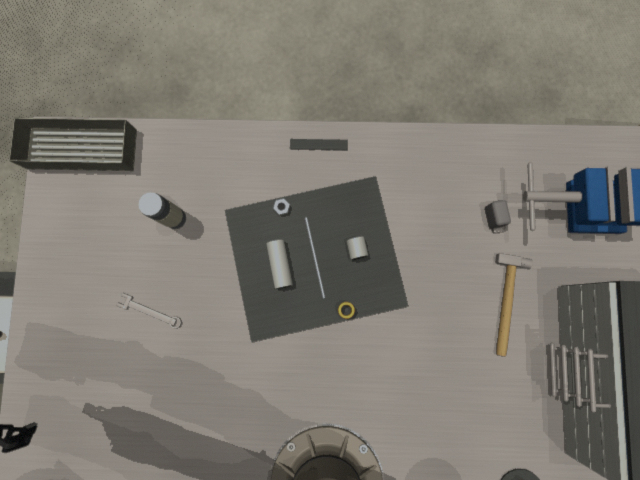

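The top view shows the line from about (307,218) to (323,297), and the long pipe to its left from (273,241) to (285,288). The nut is at (281,206), the ring at (346,310) and the short pipe at (357,248).

```bash
cat > h.py <<'E'
import numpy as np,cv2
from cell import *
def ray(m,uv):
    f=240/np.tan(np.radians(m["fov_y"])/2);uv=np.atleast_2d(uv).astype(float)
    c=np.c_[(uv[:,0]-m["cx"])/f,-(uv[:,1]-m["cy"])/f,-np.ones(len(uv))]
    E=m["extrinsics"];return E[:3,3],c@E[:3,:3].T
def onplane(m,uv,z):
    o,r=ray(m,uv);return o+r*((z-o[2])/r[:,2])[:,None]
def cloud(m,d):
    v,u=np.nonzero(d>0);o,r=ray(m,np.c_[u,v]);P=np.full(d.shape+(3,),np.nan);P[v,u]=o+r*d[v,u][:,None];return P
def axis(P):
    c=P.mean(0);w,V=np.linalg.eigh(np.cov(P.T));a=V[:,-1]*np.sign(V[0,-1]);t=(P-c)@a
    return c,a,t.min(),t.max()
def analyse(m,p,d,near=(0.56,0.07)):
    P=cloud(m,d);g=p.astype(int).min(2)
    out={}
    mask=(g>120)&(P[...,2]<.02)&(np.hypot(P[...,0]-near[0],P[...,1]-near[1])<.2)
    n,L,st,_=cv2.connectedComponentsWithStats(mask.astype(np.uint8))
    for i in range(1,n):
        if st[i,4]<30: continue
        v,u=np.nonzero(L==i);Q=onplane(m,np.c_[u,v],.010)[:,:2];c,a,t0,t1=axis(Q)
        out.setdefault("line",[]).append((c+a*(t0+t1)/2,np.arctan2(a[1],a[0]),t1-t0,np.ptp((Q-c)@[-a[1],a[0]])))
    mask=(P[...,2]>.05)&(P[...,2]<.07)&(np.hypot(P[...,0]-near[0],P[...,1]-near[1])<.2)
    n,L,st,_=cv2.connectedComponentsWithStats(mask.astype(np.uint8))
    for i in range(1,n):
        if st[i,4]<60: continue
        Q=P[L==i];c,a,t0,t1=axis(Q[:,:2]);out.setdefault("pipe",[]).append((c+a*(t0+t1)/2,np.arctan2(a[1],a[0]),t1-t0,np.percentile(Q[:,2],[2,50,98])))
    return out
def show(o):
    for k,l in o.items():
        for r in l: print(k,np.round(r[0],4),"yaw",round(np.degrees(r[1]),2),"len",np.round(r[2],4),np.round(r[3],4))
E
python3 - <<'E'
from h import *
for n in("top","scene"):
    p=cv2.imread(f"pics/{n}0.png");d=np.load(f"pics/{n}0d.npy");show(analyse(camera_model(n),p,d))
E
```

```text
line [0.7427 0.1179] yaw -75.65 len 0.1358 0.014
line [0.5694 0.0423] yaw 14.08 len 0.2167 0.0051
line [0.515  0.2527] yaw 14.04 len 0.1492 0.0161
line [0.3785 0.0244] yaw -76.07 len 0.1651 0.0208
pipe [ 0.593  -0.0676] yaw 14.54 len 0.0498 [0.0505 0.0557 0.0615]
pipe [0.547 0.133] yaw 12.9 len 0.1205 [0.0506 0.0556 0.061 ]
line [0.3809 0.0325] yaw -76.77 len 0.1263 0.0146
line [0.5702 0.043 ] yaw 13.93 len 0.2151 0.0075
line [0.5203 0.2581] yaw 13.85 len 0.1527 0.0168
line [0.7481 0.123 ] yaw -75.74 len 0.1516 0.0156
pipe [ 0.5942 -0.0638] yaw 13.49 len 0.0543 [0.0507 0.0558 0.0597]
pipe [0.5475 0.1365] yaw 12.7 len 0.1214 [0.0503 0.0559 0.0599]
```

```bash
cat >> h.py <<'E'
from scipy.spatial.transform import Rotation as R
def down(yaw): # tool z down, tool x at yaw (deg)
    y=np.radians(yaw);return R.from_matrix(np.c_[[np.cos(y),np.sin(y),0],[np.sin(y),-np.cos(y),0],[0,0,-1]])
def plan(wps,n,grip,pose=None):
    """wps: list of (xyz,yaw); n rows each"""
    s=sense();p=np.array(s["eef_pos"]);r=R.from_rotvec(s["tool_rot"])
    rows=[]
    for (t,yaw),k in zip(wps,n):
        for i in range(k):
            f=1/(k-i);q=down(yaw);dr=(r.inv()*q).as_rotvec()*f;dt=r.inv().apply(np.array(t)-p)*f*100
            dr=np.round(dr,3);dt=np.round(dt,2);rows.append([dr.tolist(),dt.tolist(),grip])
            p=p+r.apply(dt/100);r=r*R.from_rotvec(dr)
    print(str(rows).replace(" ",""))
E
python3 -c "
from h import *
plan([((.553,.11,.30),13.5)],[17],6)"
```

```text
[[[0.0,0.0,0.061],[-2.41,2.92,-0.3],6],[[0.0,0.0,0.061],[-2.22,3.07,-0.3],6],[[0.0,0.0,0.061],[-2.03,3.2,-0.3],6],[[0.0,0.0,0.061],[-1.83,3.31,-0.3],6],[[0.0,0.0,0.061],[-1.63,3.42,-0.31],6],[[0.0,0.0,0.061],[-1.42,3.51,-0.3],6],[[0.0,0.0,0.061],[-1.2,3.59,-0.31],6],[[0.0,0.0,0.061],[-0.98,3.66,-0.3],6],[[0.0,0.0,0.061],[-0.75,3.71,-0.31],6],[[0.0,0.0,0.061],[-0.53,3.75,-0.3],6],[[0.0,0.0,0.061],[-0.3,3.78,-0.31],6],[[0.0,0.0,0.062],[-0.06,3.79,-0.3],6],[[0.0,0.0,0.061],[0.17,3.78,-0.31],6],[[0.0,0.0,0.062],[0.4,3.77,-0.3],6],[[0.0,0.0,0.061],[0.63,3.73,-0.31],6],[[0.0,0.0,0.062],[0.86,3.69,-0.3],6],[[0.0,0.0,0.061],[1.08,3.62,-0.31],6]]
```

Call:
move_arm(commands=[[[0,0,0.061],[-2.41,2.92,-0.3],6],[[0,0,0.061],[-2.22,3.07,-0.3],6],[[0,0,0.061],[-2.03,3.2,-0.3],6],[[0,0,0.061],[-1.83,3.31,-0.3],6],[[0,0,0.061],[-1.63,3.42,-0.3],6],[[0,0,0.061],[-1.42,3.51,-0.3],6],[[0,0,0.061],[-1.2,3.59,-0.3],6],[[0,0,0.061],[-0.98,3.66,-0.3],6],[[0,0,0.061],[-0.75,3.71,-0.3],6],[[0,0,0.061],[-0.53,3.75,-0.3],6],[[0,0,0.061],[-0.3,3.78,-0.3],6],[[0,0,0.061],[-0.06,3.79,-0.3],6],[[0,0,0.061],[0.17,3.78,-0.3],6],[[0,0,0.061],[0.4,3.77,-0.3],6],[[0,0,0.061],[0.63,3.73,-0.3],6],[[0,0,0.061],[0.86,3.69,-0.3],6],[[0,0,0.061],[1.08,3.62,-0.3],6],[[0,0,0],[0,0,0],6]])

```text
clock: 3.05
eef_pos: [0.5553, 0.0684, 0.3023]
tool_rot: [-3.126, -0.277, -0.003]
ft_force: [0.8, 0.3, -0.3]
opening: 0.06
```

```bash
python3 - <<'E'
from h import *
s=sense();print(s["clock"],np.round(s["eef_pos"],4),np.round(s["ft_force"],2),s["opening"],np.round(s["joint_pos"],2))
x=R.from_rotvec(s["tool_rot"]).as_matrix();print(np.round(x,3))
m=camera_model("wrist");p,d=get_image("wrist");cv2.imwrite("pics/w1.png",p[:,:,::-1]);show(analyse(m,p,d));print(np.round(m["extrinsics"],3),m["fov_y"])
E
```

```text
3.05 [0.5553 0.0684 0.3023] [ 0.83  0.26 -0.34] 0.05996730006184091 [-0.75  0.21  0.6   1.83 -0.13  1.14  0.08]
[[ 0.984  0.176  0.002]
 [ 0.176 -0.984  0.004]
 [ 0.002 -0.003 -1.   ]]
line [0.614  0.1442] yaw -79.59 len 0.0372 0.0026
line [0.7415 0.1153] yaw -75.64 len 0.1398 0.0366
line [0.3795 0.0324] yaw -76.42 len 0.1612 0.0202
line [0.57   0.0423] yaw 14.05 len 0.2218 0.0058
pipe [0.5465 0.1344] yaw 13.17 len 0.1199 [0.0503 0.0565 0.0595]
pipe [ 0.5919 -0.0641] yaw 13.47 len 0.0504 [0.0503 0.0566 0.0596]
[[ 0.984 -0.169 -0.049  0.543]
 [ 0.176  0.948  0.265  0.136]
 [ 0.002 -0.27   0.963  0.429]
 [ 0.     0.     0.     1.   ]] 60.696490617971115
```

View pics/w1.png

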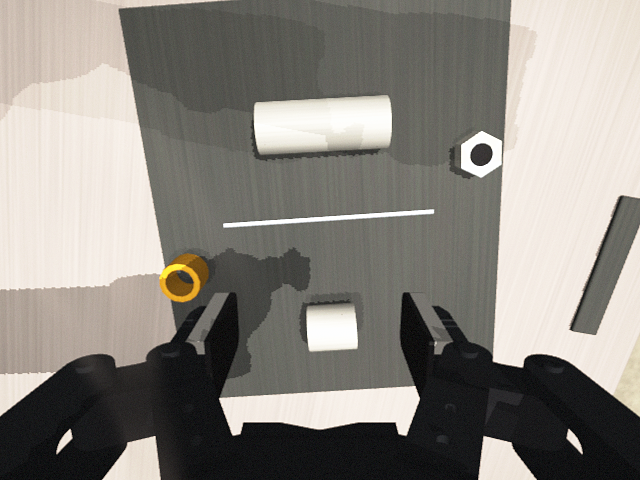

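The wrist view shows the long pipe at about (322,125), the line from (224,225) to (433,211), and the fingers open to 6 cm with pads 22 mm wide. The pipe is 95 mm from the line and its along-line offset is about 0. The arm coasts past its target after fast rows, so I'll use slow strokes.

```bash
python3 -c "
from h import *
plan([((.5455,.136,.11),13.2),((.545,.140,.09),13.2)],[9,3],6)"
```

```text
[[[-0.0,-0.0,-0.006],[0.03,-0.73,2.14],6],[[-0.0,-0.0,-0.006],[0.03,-0.73,2.14],6],[[-0.001,-0.0,-0.006],[0.04,-0.73,2.14],6],[[-0.0,-0.0,-0.006],[0.04,-0.74,2.13],6],[[-0.001,-0.0,-0.005],[0.04,-0.74,2.14],6],[[-0.0,-0.0,-0.006],[0.05,-0.74,2.13],6],[[-0.001,-0.001,-0.005],[0.05,-0.73,2.14],6],[[-0.0,-0.0,-0.006],[0.06,-0.74,2.13],6],[[-0.001,-0.001,-0.005],[0.06,-0.74,2.13],6],[[0.0,0.0,-0.0],[0.01,-0.13,0.67],6],[[0.0,0.0,-0.0],[0.02,-0.13,0.67],6],[[0.0,0.0,-0.0],[0.01,-0.14,0.66],6]]
```

Call:
move_arm(commands=[[[-0.003,0,-0.006],[0.03,-0.73,2.1],6],[[0,0,-0.006],[0.03,-0.73,2.1],6],[[0,0,-0.006],[0.04,-0.73,2.1],6],[[0,0,-0.006],[0.04,-0.74,2.1],6],[[0,0,-0.006],[0.04,-0.74,2.1],6],[[0,0,-0.006],[0.05,-0.74,2.1],6],[[0,0,-0.006],[0.05,-0.73,2.1],6],[[0,0,0],[0.05,-0.7,1.5],6],[[0,0,0],[0.05,-0.4,0.7],6],[[0,0,0],[0,0,0],6],[[0,0,0],[0,0,0],6]])

```text
clock: 4.47
eef_pos: [0.5419, 0.1378, 0.1293]
tool_rot: [-3.115, -0.357, -0.003]
ft_force: [-0.8, -0.4, 0.0]
opening: 0.0601
```

```bash
python3 -c "
from h import *
s=sense();print(s['clock'],np.round(s['eef_pos'],4),s['ft_force'])
x=R.from_rotvec(s['tool_rot']).as_matrix();print(np.round(x,4))
plan([((.545,.140,.080),13.2)],[6],6)"
```

```text
4.475 [0.5419 0.1378 0.1293] [-0.76271832 -0.35186068  0.01684643]
[[ 0.9741  0.2263  0.001 ]
 [ 0.2263 -0.974   0.0059]
 [ 0.0023 -0.0056 -1.    ]]
[[[-0.001,-0.0,-0.0],[0.06,-0.02,0.82],6],[[-0.001,-0.0,-0.0],[0.06,-0.02,0.82],6],[[-0.001,-0.001,-0.001],[0.05,-0.02,0.82],6],[[-0.001,-0.0,-0.0],[0.06,-0.02,0.82],6],[[-0.001,-0.001,-0.001],[0.05,-0.02,0.83],6],[[-0.001,-0.0,-0.0],[0.06,-0.03,0.82],6]]
```

Call:
move_arm(commands=[[[-0.003,0,0],[0.06,-0.03,1],6],[[-0.002,0,0],[0.06,-0.03,1],6],[[0,0,0],[0.06,-0.03,1],6],[[0,0,0],[0.06,-0.03,1],6],[[0,0,0],[0.06,-0.03,0.5],6],[[0,0,0],[0,0,0],6],[[0,0,0],[0,0,0],6]])

```text
clock: 5.35
eef_pos: [0.5453, 0.1397, 0.0815]
tool_rot: [-3.121, -0.356, -0.005]
ft_force: [-0.0, 0.3, 0.7]
opening: 0.0602
```

```bash
python3 -c "
from h import *
s=sense();print(s['clock'],np.round(s['eef_pos'],4),s['ft_force'])
x=R.from_rotvec(s['tool_rot']).as_matrix();print(np.round(x,4))
p,d=get_image('scene');cv2.imwrite('pics/s2.png',cv2.resize(p[120:330,200:480,::-1],None,fx=2.8,fy=2.8))"
```

```text
5.35 [0.5453 0.1397 0.0815] [-0.0229059   0.3105874   0.67401489]
[[ 9.743e-01  2.253e-01  2.800e-03]
 [ 2.253e-01 -9.743e-01  9.000e-04]
 [ 2.900e-03 -3.000e-04 -1.000e+00]]
```

View pics/s2.png

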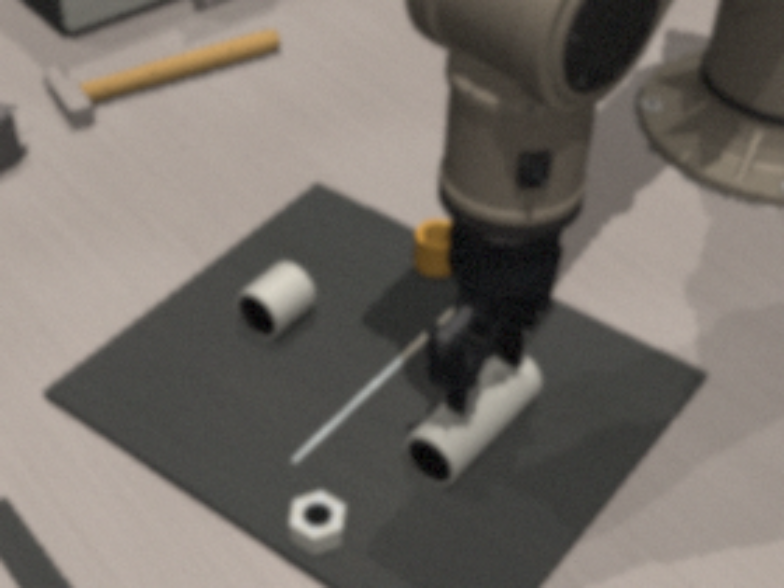

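The fingers stand over the pipe, with the lower tip near (455,395). Next I lower them in small steps until they touch.

Call:
move_arm(commands=[[[0,0.003,0],[0,0,0.3],6],[[0,0,0],[0,0,0.2],6],[[0,0,0],[0,0,0],6]])

```text
clock: 5.78
eef_pos: [0.5455, 0.1399, 0.0767]
tool_rot: [-3.12, -0.356, -0.011]
ft_force: [0.8, -0.5, 0.2]
opening: 0.0598
```

Call:
move_arm(commands=[[[0,0,0],[0,0,0.15],6],[[0,0,0],[0,0,0.15],6],[[0,0,0],[0,0,0],6]])

```text
clock: 6.15
eef_pos: [0.5455, 0.14, 0.0736]
tool_rot: [-3.12, -0.356, -0.011]
ft_force: [0.7, -0.2, -0.2]
opening: 0.06
```

Call:
move_arm(commands=[[[0,-0.006,0],[0,0,0.15],6],[[0,0,0],[0,0,0.15],6],[[0,0,0],[0,0,0],6]])

```text
clock: 6.52
eef_pos: [0.5456, 0.1399, 0.0704]
tool_rot: [-3.121, -0.356, -0.001]
ft_force: [0.5, -0.5, 0.0]
opening: 0.06
```

Call:
move_arm(commands=[[[0,0,0],[0,0,0.1],6],[[0,0,0],[0,0,0.1],6],[[0,0,0],[0,0,0],6]])

```text
clock: 6.9
eef_pos: [0.5458, 0.1399, 0.07]
tool_rot: [-3.119, -0.356, -0.001]
ft_force: [-3.1, -0.3, 2.2]
opening: 0.0599
```

Call:
move_arm(commands=[[[0,0,0],[0,0,0.1],6],[[0,0,0],[0,0.2,0.1],6],[[0,0,0],[0,0.25,0.1],6],[[0,0,0],[0,0.25,0.1],6]])

```text
clock: 7.4
eef_pos: [0.5475, 0.1332, 0.0697]
tool_rot: [-3.116, -0.355, -0.002]
ft_force: [-7.7, -1.6, 24.2]
opening: 0.06
```

Call:
move_arm(commands=[[[0,0,0],[0,0.25,0.1],6],[[0,0,0],[0,0.25,0.1],6],[[0,0,0],[0,0.25,0.1],6],[[0,0,0],[0,0.25,0.1],6]])

```text
clock: 7.9
eef_pos: [0.5498, 0.1232, 0.0696]
tool_rot: [-3.113, -0.353, -0.002]
ft_force: [-8.0, -2.2, 24.6]
opening: 0.0599
```

```bash
cat > look.py <<'E'
from h import *
import sys
L=np.array([.570,.0423]);y=np.radians(14.05);a=np.array([np.cos(y),np.sin(y)]);n=np.array([-a[1],a[0]])
s=sense();print(s['clock'],np.round(s['eef_pos'],4),np.round(s['ft_force'],1),"tcp along/across mm",np.round([(s['eef_pos'][:2]-L)@a*1e3,(s['eef_pos'][:2]-L)@n*1e3],1),np.round(R.from_rotvec(s['tool_rot']).as_matrix()[:,0],4))
for c in sys.argv[1:]:
    m=camera_model(c);p,d=get_image(c)
    for r in analyse(m,p,d).get("pipe",[]):print(c,"along,across",np.round([(r[0]-L)@a*1e3,(r[0]-L)@n*1e3],1),"yaw-14.05",np.round(np.degrees(r[1])-14.05,2),"len",round(r[2],3))
E
python3 look.py wrist top scene
```

```text
7.9 [0.5498 0.1232 0.0696] [-8.  -2.2 24.6] tcp along/across mm [ 0.1 83.3] [0.9746 0.2241 0.0022]
wrist along,across [-0.  91.1] yaw-14.05 -0.98 len 0.12
top along,across [  -4.4 -112.2] yaw-14.05 2.3 len 0.05
scene along,across [  -2.9 -108.9] yaw-14.05 -2.32 len 0.054
scene along,across [ 0.8 90.3] yaw-14.05 -2.35 len 0.122
```

Call:
move_arm(commands=[[[0,0,0],[0,0,-0.5],6],[[0,0,0],[0,0,-2],6],[[0,0,0],[0,0,-2],6],[[0,0,0],[0,0,-2],6],[[0,0,0],[0,0,-1],6],[[0,0,0],[0,0,0],6]])

```text
clock: 8.8
eef_pos: [0.5496, 0.1222, 0.147]
tool_rot: [-3.113, -0.353, -0.002]
ft_force: [0.7, -0.2, 0.3]
opening: 0.0599
```

```bash
python3 look.py wrist scene; python3 -c "
import cv2;from h import *
p,d=get_image('wrist');cv2.imwrite('pics/w3.png',p[:,:,::-1])"
```

```text
8.8 [0.5496 0.1222 0.147 ] [ 0.7 -0.2  0.3] tcp along/across mm [-0.4 82.5] [0.9747 0.2236 0.0022]
wrist along,across [-0.4 88.3] yaw-14.05 -0.96 len 0.121
scene along,across [  -3.2 -109.1] yaw-14.05 -1.32 len 0.051
scene along,across [ 1.5 88.4] yaw-14.05 -1.11 len 0.121
```

View pics/w3.png

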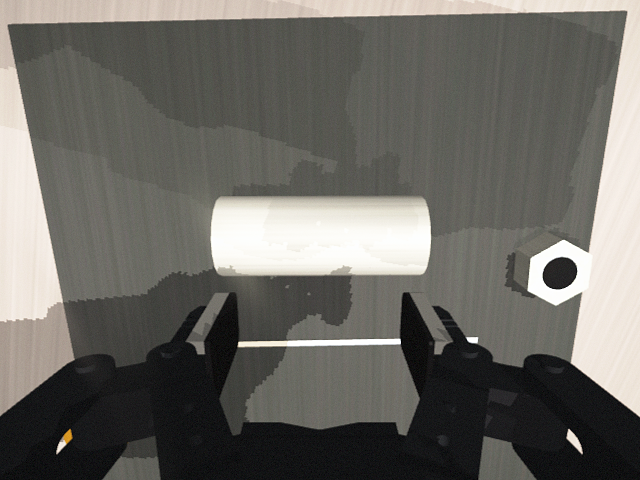

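Tips and pipe moved 17 mm and 8 mm, so it is rolling (half ratio). In the picture the pipe is at about (320,236), the line is near row 342, and nothing else has moved. I'll add a proper cylinder fit.

```bash
cat > look.py <<'E'
from h import *
import sys
from scipy.optimize import least_squares
L=np.array([.570,.0423]);y=np.radians(14.05);a=np.array([np.cos(y),np.sin(y)]);n=np.array([-a[1],a[0]])
def fit(P,lo,hi,w=.068):
    Q=P[np.isfinite(P[...,0])];x=np.c_[(Q[:,:2]-L)@a,(Q[:,:2]-L)@n,Q[:,2]]
    x=x[(x[:,2]>.03)&(x[:,2]<.066)&(abs(x[:,0])<w)&(x[:,1]>lo)&(x[:,1]<hi)]
    if len(x)<50:return None
    r=least_squares(lambda q:np.hypot((x[:,1]-q[0]-q[1]*x[:,0]),x[:,2]-q[2])-.024,[np.median(x[:,1]),0,.034],loss="soft_l1",f_scale=.001).x
    return np.round([np.percentile(x[:,0],[1,99]).mean()*1e3,r[0]*1e3,r[2]*1e3,np.degrees(np.arctan(r[1]))],2),len(x)
if __name__=="__main__":
    s=sense();print(s['clock'],np.round(s['eef_pos'],4),np.round(s['ft_force'],1),"tcp along/across mm",np.round([(s['eef_pos'][:2]-L)@a*1e3,(s['eef_pos'][:2]-L)@n*1e3],1),"yaw err",np.round(np.degrees(np.arctan2(*R.from_rotvec(s['tool_rot']).as_matrix()[[1,0],0]))-14.05,2))
    for c in sys.argv[1:]:
        m=camera_model(c);p,d=get_image(c);P=cloud(m,d)
        print(c,"long: along across z yaw",fit(P,-.03,.14),"short",fit(P,-.14,-.07))
E
python3 - <<'E'
from look import *
for n_ in("top","scene"): print(n_,fit(cloud(camera_model(n_),np.load(f"pics/{n_}0d.npy")),-.03,.14))
E
python3 look.py wrist scene
python3 -c "
from look import *
t=L+n*.0955+a*0
plan([((*t,.090),13.1),((*t,.074),13.1)],[7,4],6)"
```

```text
top (array([-0.96, 94.09, 33.45, -0.9 ]), 862)
scene (array([ 1.56, 94.12, 33.9 , -1.03]), 1082)
8.95 [0.5491 0.122  0.1459] [ 0.1  1.  -0.2] tcp along/across mm [-0.9 82.3] yaw err -1.14
wrist long: along across z yaw (array([-0.23, 86.09, 34.5 , -0.92]), 17170) short None
scene long: along across z yaw (array([ 1.71, 85.5 , 33.78, -0.96]), 1086) short (array([  -2.76, -112.83,   33.62,    0.18]), 429)
[[[-0.001,-0.0,-0.0],[0.01,-0.18,0.8],6],[[-0.001,-0.0,-0.001],[0.01,-0.18,0.8],6],[[-0.001,-0.0,-0.0],[0.01,-0.19,0.8],6],[[-0.001,-0.0,-0.001],[0.01,-0.19,0.8],6],[[-0.001,-0.0,-0.0],[0.01,-0.19,0.8],6],[[-0.001,-0.0,-0.001],[0.01,-0.19,0.8],6],[[-0.002,-0.0,-0.0],[0.01,-0.18,0.8],6],[[0.0,-0.0,-0.0],[-0.0,-0.0,0.4],6],[[0.0,-0.0,-0.0],[-0.0,-0.0,0.4],6],[[0.0,-0.0,-0.0],[-0.0,-0.0,0.4],6],[[0.0,-0.0,-0.0],[-0.0,-0.0,0.4],6]]
```

Call:
move_arm(commands=[[[-0.003,0,-0.001],[0.01,-0.3,0.5],6],[[-0.003,0,-0.001],[0.01,-0.3,1],6],[[0,0,0],[0.01,-0.3,1],6],[[0,0,0],[0,-0.2,1],6],[[0,0,0],[0,0,1],6],[[0,0,0],[0,0,1],6],[[0,0,0],[0,0,0.8],6],[[0,0,0],[0,0,0.3],6],[[0,0,0],[0,0,0],6],[[0,0,0],[0,0,0],6]])

```text
clock: 10.3
eef_pos: [0.5461, 0.1331, 0.0737]
tool_rot: [-3.121, -0.356, 0.003]
ft_force: [0.5, 0.1, 0.2]
opening: 0.06
```

```bash
python3 look.py
```

```text
10.3 [0.5461 0.1331 0.0737] [0.5 0.1 0.2] tcp along/across mm [-1.1 93.9] yaw err -1.04
```

Call:
move_arm(commands=[[[0,0,0],[0,0,0.2],6],[[0,0,0],[0,0,0.15],6],[[0,0,0],[0,0,0.1],6],[[0,0,-0.002],[0,0.2,0.08],6],[[0,0,-0.002],[0,0.3,0.08],6],[[0,0,-0.002],[0,0.3,0.08],6],[[0,0,-0.002],[0,0.3,0.08],6],[[0,0,-0.002],[0,0.3,0.08],6],[[0,0,-0.002],[0,0.3,0.08],6],[[0,0,-0.002],[0,0.3,0.08],6],[[0,0,-0.002],[0,0.3,0.08],6]])

```text
clock: 11.68
eef_pos: [0.552, 0.1102, 0.0697]
tool_rot: [-3.113, -0.373, 0.001]
ft_force: [-7.1, -0.9, 19.3]
opening: 0.0598
```

```bash
python3 look.py wrist
```

```text
11.675 [0.552  0.1102 0.0697] [-7.1 -0.9 19.3] tcp along/across mm [-0.9 70.3] yaw err -0.38
wrist long: along across z yaw (array([-0.19, 74.14, 34.55, -0.63]), 32455) short None
```

Call:
move_arm(commands=[[[0,0,-0.001],[0,0.3,0.08],6],[[0,0,-0.001],[0,0.2,0.05],6],[[0,0,0],[0,0,-0.4],6],[[0,0,0],[0,0,-0.6],6],[[0,0,0],[0,-0.5,-0.2],6],[[0,0,0],[0,-0.5,0],6],[[0,0,0],[0,-0.4,0],6],[[0,0,0],[0,0,0.3],6],[[0,0,0],[0,0,0],6],[[0,0,0],[0,0,0],6]])

```text
clock: 12.98
eef_pos: [0.5496, 0.1196, 0.0791]
tool_rot: [-3.111, -0.375, 0.001]
ft_force: [-0.4, -0.7, -0.1]
opening: 0.0599
```

```bash
python3 look.py wrist
```

```text
12.975 [0.5496 0.1196 0.0791] [-0.4 -0.7 -0.1] tcp along/across mm [-1. 80.] yaw err -0.31
wrist long: along across z yaw (array([-0.17, 70.73, 34.56, -0.67]), 24975) short None
```

Call:
move_arm(commands=[[[0,0,0],[0.05,0.1,0.4],6],[[0,0,0],[0,0,0.3],6],[[0,0,0],[0,0,0.2],6],[[0,0,0],[0,0,0.1],6],[[0,0,-0.0015],[0,0.2,0.08],6],[[0,0,-0.0015],[0,0.3,0.08],6],[[0,0,-0.0015],[0,0.3,0.08],6],[[0,0,-0.0015],[0,0.3,0.08],6],[[0,0,-0.0015],[0,0.3,0.08],6],[[0,0,-0.0015],[0,0.3,0.08],6],[[0,0,-0.0015],[0,0.3,0.08],6],[[0,0,-0.0015],[0,0.3,0.08],6],[[0,0,-0.0015],[0,0.3,0.08],6],[[0,0,-0.0015],[0,0.3,0.08],6]])

```text
clock: 14.78
eef_pos: [0.5578, 0.0886, 0.0695]
tool_rot: [-3.102, -0.386, 0.0]
ft_force: [-6.2, -2.4, 19.6]
opening: 0.0601
```

```bash
python3 look.py wrist
```

```text
14.775 [0.5578 0.0886 0.0695] [-6.2 -2.4 19.6] tcp along/across mm [-0.6 47.8] yaw err 0.14
wrist long: along across z yaw (array([-0.41, 55.25, 34.54, -0.65]), 33800) short None
```

Call:
move_arm(commands=[[[0,0,0],[0,0,-0.4],6],[[0,0,0],[0,0,-0.6],6],[[0,0,0.006],[0,-0.5,-0.2],6],[[0,0,0.006],[0,-0.5,0],6],[[0,0,0],[0,-0.4,0],6],[[0,0,0],[0,0,0.3],6],[[0,0,0],[0,0,0],6],[[0,0,0],[0,0,0],6]])

```text
clock: 15.82
eef_pos: [0.5541, 0.1028, 0.0787]
tool_rot: [-3.104, -0.366, 0.001]
ft_force: [0.4, -0.0, -0.5]
opening: 0.0602
```

```bash
python3 look.py wrist
```

```text
15.825 [0.5541 0.1028 0.0787] [ 0.4 -0.  -0.5] tcp along/across mm [-0.8 62.6] yaw err -0.59
wrist long: along across z yaw (array([-0.36, 54.95, 34.56, -0.67]), 25494) short None
```

Call:
move_arm(commands=[[[0,0,0],[0.05,0,0.4],6],[[0,0,0],[0,0,0.3],6],[[0,0,0],[0,0,0.2],6],[[0,0,0],[0,0,0.1],6],[[0,0,-0.003],[0,0.2,0.08],6],[[0,0,-0.003],[0,0.3,0.08],6],[[0,0,-0.003],[0,0.3,0.08],6],[[0,0,-0.003],[0,0.3,0.08],6],[[0,0,-0.003],[0,0.3,0.08],6],[[0,0,-0.003],[0,0.3,0.08],6],[[0,0,-0.003],[0,0.3,0.08],6],[[0,0,-0.003],[0,0.3,0.08],6],[[0,0,-0.003],[0,0.3,0.08],6],[[0,0,-0.003],[0,0.3,0.08],6],[[0,0,0],[0,0,-0.4],6],[[0,0,0],[0,0,-0.6],6],[[0,0,0.012],[0,-0.5,-0.2],6],[[0,0,0.012],[0,-0.5,0],6],[[0,0,0],[0,-0.4,0],6],[[0,0,0],[0,0,0.2],6]])

```text
clock: 18.38
eef_pos: [0.5585, 0.087, 0.0801]
tool_rot: [-3.096, -0.361, 0.0]
ft_force: [0.5, -0.1, -0.8]
opening: 0.0599
```

```bash
python3 look.py wrist
```

```text
18.375 [0.5585 0.087  0.0801] [ 0.5 -0.1 -0.8] tcp along/across mm [-0.3 46.2] yaw err -0.77
wrist long: along across z yaw (array([-0.58, 38.51, 34.54, -0.67]), 25035) short None
```

Call:
move_arm(commands=[[[0,0,0],[0.05,-0.05,0.3],7.6],[[0,0,0],[0,0,0.2],7.6],[[0,0,0],[0,0,0.2],7.6],[[0,0,0],[0,0,0.1],7.6],[[0,0,0],[0,0,0.1],7.6],[[0,0,0],[0,0,0.1],7.6],[[0,0,0],[0,0,0.08],7.6],[[0,0,0],[0,0,0.08],7.6]])

```text
clock: 19.42
eef_pos: [0.5587, 0.0871, 0.0671]
tool_rot: [-3.097, -0.359, 0.001]
ft_force: [0.7, -0.3, -0.1]
opening: 0.076
```

```bash
python3 look.py
```

```text
19.425 [0.5587 0.0871 0.0671] [ 0.7 -0.3 -0.1] tcp along/across mm [-0.1 46.2] yaw err -0.82
```

Call:
move_arm(commands=[[[0,0,0],[0,0,0.1],7.6],[[0,0,0],[0,0,0.1],7.6],[[0,0,0],[0,0,0.08],7.6],[[0,0,0],[0,0,0.08],7.6]])

```text
clock: 19.92
eef_pos: [0.5589, 0.0872, 0.0651]
tool_rot: [-3.096, -0.359, 0.001]
ft_force: [-8.0, -1.1, 23.6]
opening: 0.0758
```

Call:
move_arm(commands=[[[0,0,-0.004],[0,0.2,0.08],7.6],[[0,0,-0.004],[0,0.3,0.08],7.6],[[0,0,-0.004],[0,0.3,0.08],7.6],[[0,0,-0.004],[0,0.3,0.08],7.6],[[0,0,-0.004],[0,0.3,0.08],7.6],[[0,0,-0.004],[0,0.3,0.08],7.6],[[0,0,-0.004],[0,0.3,0.08],7.6],[[0,0,-0.004],[0,0.3,0.08],7.6],[[0,0,-0.004],[0,0.3,0.08],7.6]])

```text
clock: 21.05
eef_pos: [0.5653, 0.0601, 0.065]
tool_rot: [-3.084, -0.406, -0.0]
ft_force: [-5.6, -0.9, 19.2]
opening: 0.0759
```

```bash
python3 look.py wrist
```

```text
21.05 [0.5653 0.0601 0.065 ] [-5.6 -0.9 19.2] tcp along/across mm [-0.3 18.4] yaw err 0.93
wrist long: along across z yaw (array([-0.74, 23.96, 34.55, -0.63]), 35213) short None
```

Call:
move_arm(commands=[[[0,0,0],[0,0,-0.4],7.6],[[0,0,0],[0,0,-0.6],7.6],[[0,0,0.013],[0,-0.5,-0.2],7.6],[[0,0,0.013],[0,-0.5,0],7.6],[[0,0,0],[0,-0.3,0.1],7.6],[[0,0,0],[0,0,0.4],7.6],[[0,0,0],[0,0,0.3],7.6],[[0,0,0],[0,0,0.15],7.6],[[0,0,0],[0,0,0.08],7.6],[[0,0,0],[0,0,0.08],7.6]])

```text
clock: 22.35
eef_pos: [0.5617, 0.0732, 0.0657]
tool_rot: [-3.089, -0.363, 0.001]
ft_force: [1.0, 0.6, 0.6]
opening: 0.0758
```

```bash
python3 look.py wrist; python3 -c "
from cell import *
s=sense();print(s['ft_force'],s['ft_torque'])"
```

```text
22.35 [0.5617 0.0732 0.0657] [1.  0.6 0.6] tcp along/across mm [-0.6 32. ] yaw err -0.66
wrist long: along across z yaw (array([-0.65, 23.7 , 34.59, -0.66]), 30330) short None
[-0.15345124  0.93129349  1.80390135] [-0.03223819  0.01042123 -0.02048157]
```

Call:
move_arm(commands=[[[0,0,0],[0,0,0.08],7.6],[[0,0,-0.003],[0,0.2,0.08],7.6],[[0,0,-0.003],[0,0.3,0.08],7.6],[[0,0,-0.003],[0,0.3,0.08],7.6],[[0,0,-0.003],[0,0.3,0.08],7.6],[[0,0,-0.003],[0,0.3,0.08],7.6],[[0,0,-0.003],[0,0.3,0.08],7.6],[[0,0,-0.003],[0,0.3,0.08],7.6],[[0,0,-0.003],[0,0.3,0.08],7.6],[[0,0,-0.003],[0,0.3,0.08],7.6],[[0,0,-0.003],[0,0.3,0.08],7.6]])

```text
clock: 23.78
eef_pos: [0.5691, 0.0428, 0.065]
tool_rot: [-3.078, -0.401, -0.002]
ft_force: [-4.8, -1.0, 17.9]
opening: 0.0761
```

```bash
python3 look.py wrist; python3 -c "
from cell import *
s=sense();print(s['ft_force'],s['ft_torque'])"
```

```text
23.775 [0.5691 0.0428 0.065 ] [-4.8 -1.  17.9] tcp along/across mm [-0.8  0.7] yaw err 0.79
wrist long: along across z yaw (array([-0.92,  7.48, 34.55, -0.63]), 35726) short None
[-5.57837646 -2.9184955  15.26304377] [-0.28499276  1.56833841 -0.06796305]
```

Call:
move_arm(commands=[[[0,0,0],[0,0,-0.4],7.6],[[0,0,0],[0,0,-0.6],7.6],[[0,-0.004,0.013],[0.05,-0.5,-0.2],7.6],[[0,0,0.013],[0.05,-0.5,0],7.6],[[0,0,0],[0,-0.3,0.1],7.6],[[0,0,0],[0,0,0.4],7.6],[[0,0,0],[0,0,0.3],7.6],[[0,0,0],[0,0,0.15],7.6],[[0,0,0],[0,0,0.08],7.6],[[0,0,0],[0,0,0.08],7.6],[[0,0,0],[0,0,0.08],7.6]])

```text
clock: 25.2
eef_pos: [0.5667, 0.0561, 0.0653]
tool_rot: [-3.084, -0.358, 0.006]
ft_force: [-4.1, -1.0, 14.5]
opening: 0.0763
```

```bash
python3 look.py wrist; python3 -c "
from h import *
s=sense();print(s['ft_force'],s['ft_torque'],R.from_rotvec(s['tool_rot']).as_matrix()[2])"
```

```text
25.2 [0.5667 0.0561 0.0653] [-4.1 -1.  14.5] tcp along/across mm [ 0.2 14.2] yaw err -0.8
wrist long: along across z yaw (array([-0.88,  7.22, 34.56, -0.68]), 30839) short None
[-2.75025456 -0.36853941  9.99813573] [-0.1763007   0.73555658 -0.00668249] [ 6.47631733e-04 -3.65641010e-02 -9.99331100e-01]
```

Call:
move_arm(commands=[[[0,0,0],[0,0,-0.4],7.6],[[-0.018,0,0],[0,0,0],7.6],[[-0.018,0,0],[0,0,0],7.6],[[0,0,0],[0,0,0],7.6]])

```text
clock: 25.75
eef_pos: [0.5668, 0.056, 0.0697]
tool_rot: [3.119, 0.362, 0.002]
ft_force: [-0.5, -0.1, 0.3]
opening: 0.0762
```

```bash
python3 look.py wrist; python3 -c "
from h import *
s=sense();print(s['ft_force'],s['ft_torque'],R.from_rotvec(s['tool_rot']).as_matrix()[2])"
```

```text
25.75 [0.5668 0.056  0.0697] [-0.5 -0.1  0.3] tcp along/across mm [ 0.3 14.1] yaw err -0.8
wrist long: along across z yaw (array([-0.8 ,  7.22, 34.56, -0.67]), 29558) short None
[-0.52558792  0.39150422  0.59543705] [-0.02567042  0.04911996  0.02514258] [ 0.00107563  0.00172869 -0.99999793]
```

Call:
move_arm(commands=[[[0,0,0],[0,0,0.25],7.6],[[0,0,0],[0,0,0.15],7.6],[[0,0,0],[0,0,0.1],7.6],[[0,0,0],[0,0,0.08],7.6],[[-0.001,0,-0.005],[0,0.2,0.08],7.6],[[-0.001,0,-0.005],[0,0.3,0.08],7.6],[[-0.001,0,-0.005],[0,0.3,0.08],7.6],[[-0.001,0,-0.005],[0,0.25,0.08],7.6],[[0,0,-0.005],[0,0.1,0.08],7.6],[[0,0,0],[0,0,0.05],7.6]])

```text
clock: 27.05
eef_pos: [0.5704, 0.0413, 0.0652]
tool_rot: [3.116, 0.391, 0.005]
ft_force: [-4.2, -1.0, 12.8]
opening: 0.0761
```

```bash
python3 look.py wrist scene; python3 -c "
from h import *
s=sense();print(s['ft_force'],s['ft_torque'],R.from_rotvec(s['tool_rot']).as_matrix()[2])"
```

```text
27.05 [0.5704 0.0413 0.0652] [-4.2 -1.  12.8] tcp along/across mm [ 0.1 -1. ] yaw err 0.24
wrist long: along across z yaw (array([-1.02, -0.7 , 34.57, -0.65]), 33573) short None
scene long: along across z yaw (array([ 1.67, -1.42, 33.84, -0.64]), 894) short (array([  -2.43, -112.82,   33.55,   -0.47]), 427)
[-4.3327781  -2.03440815 15.14412072] [-0.38203332  1.26508968 -0.13645919] [ 0.00278791  0.00188289 -0.99999434]
```

Call:
move_arm(commands=[[[0,0,0],[0,0,-0.4],7.6],[[0,0,0],[0,0,-1.5],7.6],[[0,0,0],[0,-1,-2],7.6],[[0,0,0],[0,-2,-3],7.6],[[0,0,0],[0,-2,-3],7.6],[[0,0,0],[0,-1.5,-3],7.6],[[0,0,0],[0,0,-1],7.6],[[0,0,0],[0,0,0],7.6],[[0,0,0],[0,0,0],7.6]])

```text
clock: 28.28
eef_pos: [0.5535, 0.104, 0.2117]
tool_rot: [3.117, 0.386, 0.006]
ft_force: [0.4, -0.6, 0.2]
opening: 0.0761
```

```bash
python3 look.py wrist scene top; python3 - <<'E'
from look import *
for c in("wrist","top"):
    m=camera_model(c);p,d=get_image(c)
    if c=="wrist":cv2.imwrite('pics/w9.png',p[:,:,::-1])
    P=cloud(m,d);g=p.astype(int).min(2)
    X=onplane(m,np.stack(np.meshgrid(np.arange(640),np.arange(480)),-1).reshape(-1,2),.010).reshape(480,640,3)[...,:2]-L
    al,ac=X@a,X@n;k=(abs(ac)<.012)&(abs(al)<.12)&(g>130)&(P[...,2]<.02)
    for sd in(-1,1):
        q=k&(sd*al>.075)
        print(c,"line end",sd,"across med mm",np.round(np.median(ac[q])*1e3,2),"along",np.round(np.array([al[q].min(),al[q].max()])*1e3,1),q.sum())
E
```

```text
28.275 [0.5535 0.104  0.2117] [ 0.4 -0.6  0.2] tcp along/across mm [-1.  63.9] yaw err 0.05
wrist long: along across z yaw (array([-1.32, -0.74, 34.56, -0.68]), 9473) short (array([-4.4800e+00, -1.1229e+02,  3.4760e+01,  5.0000e-02]), 2446)
scene long: along across z yaw (array([ 0.72, -1.41, 33.89, -0.66]), 991) short (array([-2.7500e+00, -1.1261e+02,  3.3610e+01,  1.0000e-02]), 434)
top long: along across z yaw (array([-2.09, -1.27, 33.65, -0.45]), 830) short (array([  -5.03, -112.9 ,   33.59,   -0.5 ]), 368)
wrist line end -1 across med mm 0.31 along [-110.5  -75.1] 208
wrist line end 1 across med mm -0.7 along [ 75. 111.] 251
top line end -1 across med mm 0.24 along [-103.3 -103.3] 1
top line end 1 across med mm 0.08 along [ 76.8 107.2] 16
```

View pics/w9.png

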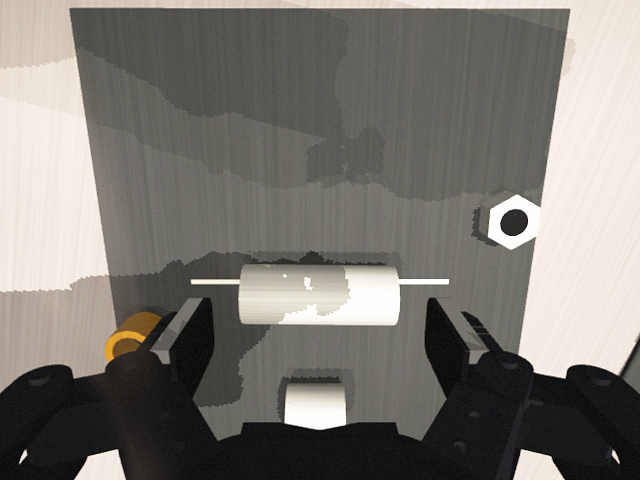

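The wrist view shows the pipe over the line, from (240,293) to (400,293). White line shows past both ends, from 192 to 240 and from 400 to 448, and the ring, nut and short pipe look undisturbed. The pipe is about 1 mm past the line and 0.4 to 0.7° off parallel, which is good enough, so I'm handing it in.

```bash
python3 -c "
from cell import *
print(job_done())"
```

```text
the job is handed in; nothing more can be done
None
```

The long pipe now lies on the soapstone line, and I handed the job in at about 28.5 s. I rolled it the 94 mm in seven crest strokes with the open fingertips pressing at 10–25 N. Each time I checked, it had moved about half as far as the tips, so it rolled rather than skidded.

**Last checks**
- **Position:** the pipe's centre is about 0.5–1.4 mm past the line, depending on the camera (wrist −0.7, top −1.3, scene −1.4 mm). It is within about 2 mm along the line.
- **Parallel:** it is 0.45–0.7° off my first line estimate, and about 0.4° off the line as the wrist camera last saw it.
- **Line showing:** the wrist view shows similar lengths of line past both ends of the pipe.
- **Other things:** the short pipe measured the same before and after. The ring and nut look undisturbed in the last picture. I did not re-measure the ring and nut, or check the items off the plate. The arm was well clear of the pipe at hand-in.

**What did not work**
- **Yaw correction:** I tried to straighten the remaining angle by turning the fingers during the strokes. Only one stroke took out about 0.3°, and the later ones made almost no difference.
- **Tool tilt:** the tool had drifted to about 2° of tilt by the sixth stroke, so some of the pressing was on a pad edge. I levelled it before the last stroke.

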